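Set the batch dial five clicks on and confirm

ROBOT

A 6-joint arm with a two-finger parallel gripper is mounted at the origin on the work surface. World frame = base frame: x ahead of the robot, y to its left, z up, the work surface at z = 0. Lengths are in mm, angles in rad, forces in N, time in s.
With the tool pointing down it reaches from about 300 to 775 mm from the base axis. Payload 14.6 kg.
Tool frame: the origin (TCP) lies midway between the tips of the shut fingers; the grasp point (between the pads) lies 19 mm behind it; z points along the fingers, x is the direction in which the jaws open and shut, and the axes are right-handed (so a half turn about z gives the same grasp; the last joint's range is limited). The gripper opens to 85 mm and grips with 20 to 120 N. Pads are 22 mm wide; open, the fingers measure 114 mm over their backs; the gripper's body (76 mm by 85 mm) begins 54 mm behind the grasp point. The pads swing forward as they close: fully open they stand 13 mm farther back than shut.
Start: joints at [-1.379, 0.3, 1.521, -0, 1.321, -0.067], TCP at [140.75, -531.676, 231.281] pointing down, gripper open.
Joint ranges: [-3.03, 3.03], [-0.79, 2.21], [0.23, 2.52], [-1.04, 4.18], [0, 3.07], [-2.55, 2.55]. Speed limits (rad/s): [2.22, 2.22, 2.57, 3.14, 3.14, 3.14].

INTERFACE

Orientations are given as [roll, pitch, yaw] about the fixed x, y, z axes, in that order (R = Rz(yaw) Ry(pitch) Rx(roll)).
In Python, from plant import r gives the robot as it stands.
- The arm moves only by the tool move_arm, never from a script. Its argument "series" is a list of rows, each an object with "slide": the shift along the tool's x, y, z in mm, a list of three; "spin": the turn about the tool's z in rad. A call has 1 to 20 rows; each row shifts and turns the commanded pose from where the row before left it, along the tool's axes as they then stand; what a row does not reach is not made up. A row lasts 1/12 s, in which the tool goes at most 41.7 mm and 7.16 degrees, less where a joint would pass 70% of its speed; a pose out of reach is approached as far as the arm can. A call with a gripper value outside its range is refused whole. "claw" is the opening, from -1 (shut) to 1 (fully open), set as the call begins (left out, the last holds). The fingers move at their own pace and stop on an object; the grip force is fixed at half the most. Time passes only in rows, so rows that do not move let the fingers close. It gives the time, the measured TCP pose, the force and the opening at its end, in the units of the state.
- r.sense(): the state, without advancing time (a new reading comes with each control period).
- r.snapshot(name): name is "scene" or "side" or "wrist"; returns a dict with "color" (420x560x3 uint8, red, green, blue), "camera_matrix" (3x3 intrinsics, pixels), "rvec" (rotation vector, rad) and "tvec" (3), from world to camera coordinates, as OpenCV has them. Camera axes: x right, y down, z forward; pixel columns grow to the right and rows downward; lengths in mm; the calibration is good to about 2 mm. The wrist camera is an equidistant fisheye: a pixel r from the principal point sees the ray r / f radians off the axis. A picture is of the moment at which its call begins. There is no depth.
- r.close_job(): hands the job in, once; it reports no verdict.
The state is a dict: "time": time; "joint_pos": joint angles; "joint_velocities": joint speeds; "effort": joint torques, N m; "tool_pos": TCP position; "orientation": TCP orientation; "contact_force": force on the tool from outside, world axes, zero at the start; "torque": the same for the moment, N m; "gripper_width": opening from 0.0 (shut) to 1.0 (fully open).
Only numpy, scipy, OpenCV 4.12 (cv2) and the standard library are available. Lean on these libraries where they do the work, as an engineer would, in place of code of your own. Each camera call takes 0.05 s, during which the arm holds its last target. There are 200 camera calls.

TASK

Set the count-and-pack unit for the next batch of fittings: press the black dial down just firmly enough to engage it, without forcing it, click its pointer exactly five clicks clockwise from the green dot, and let the dial spring back up. Then press the green key right down to confirm and let it come up again. Do not press the red key, do not press the green one before the dial is set, and leave the fittings and other things where they are.

Things in the scene. Friction and masses are not known exactly. Their poses are not given: they have to be found in the camera images.
- unit: The count-and-pack unit, fixed: a grey box 200 mm (its x) by 300 (its y) by 70 tall, its front (-x, blue strip) roughly facing the robot. Origin: centre of its underside. On top: the push-and-turn batch dial (axis 20 mm to -x, 75 to +y of the origin), the green confirm key (50 to -x, 55 to -y) and the red cancel key (50 to -x, 115 to -y).
- cap_top (a point): Centre of the top face of the dial's ribbed black cap, on the dial's upright axis, 141 mm above the unit's underside when up. The cap is an upright cylinder 44 mm across (46 over its ribs) and 44 mm tall, to be gripped across at any angle. Below it, 17 mm of free space down to an aluminium ring 80 mm across.
- dial_cap: The dial's cap (see cap_top). Origin on its axis, 71 mm below its top. A light spring (2 to 5 N) holds it up, where it spins idly without turning the ring. Pressed down (14 mm at most) it meets the clutch after 1.5 to 9.5 mm: this differs from unit to unit, cannot be seen or measured and must be felt.
- clutch_plate: Clutch plate hidden in the cap; turns with the ring and bears the push; its pose is no use for aiming. Once met, the push rises about 14 N per mm. It grips by friction: with 8 N or more on it (beyond the cap's light spring) the cap carries the ring over its clicks, below that it slips. Over 20 N damages it.
- batch_ring (a joint): Angle in rad of the aluminium ring under the cap; orange pointer tab on its rim, 12 dots round it. 0 at the start: pointer at the larger green dot (unit's -x side). Grows clockwise from above, 30 degrees (0.5236 rad) a click, about 0.025 N m to pass one. Let go, it springs to the nearest stop and stays; the cap can be let go and gripped afresh between clicks.
- confirm_key_top (a point): Centre of the top of the green round confirm key, 32 mm across, in a black housing on the unit's top; pressed straight down.
- confirm_key (a joint): Travel of the green key in m: 0 up, 0.006 fully down (takes 5 N); it springs back.
- cancel_key (a joint): Travel of the red cancel key, 26 mm across, in m: 0 up, 0.006 fully down. It clears the setting: not to be pressed.
- sample_coupling: Grey pipe coupling, upright tube 49 mm across, 45 mm tall, on the black mat at the back right of the unit's top; origin under its centre. A bystander.
- sample_elbow: Small grey elbow, legs 28 mm thick and 32 mm long along its +x and +y, lying on the same mat; origin under the corner. A bystander.
- tee_left: Grey tee, 44 mm thick, 90 mm long, lying on the bench to the left; origin under its centre. A bystander.
- elbow_left: Grey elbow, 44 mm thick, legs 50 mm, lying on the bench to the left; origin under its corner. A bystander.
- coupling_right: Grey coupling, upright tube 61 mm across, 55 mm tall, on the bench to the right; origin under its centre. A bystander.
- tee_right: Grey tee, 40 mm thick, 80 mm long, lying on the bench to the right; origin under its centre. A bystander.
- tape_roll: Roll of amber tape lying flat, 100 mm across, 48 mm tall, on the bench to the right; origin under its centre. A bystander.
- screwdriver: Screwdriver 180 mm long lying on the bench to the left; origin under its middle. A bystander.

How it is judged (in metres and radians):
On the way, in this order (a step that is already met when the one before it is completed fails the run):
1. the dial, pressed into its clutch, carries the ring over the first click (contact force between dial_cap and clutch_plate above 2 N and value of joint batch_ring above 0.35 rad).
2. the ring stands five clicks on, with the dial let go and up (value of joint batch_ring between 2.468 and 2.768 rad and z of cap_top in the frame of unit above 0.138 m and contact force between the fingers and dial_cap below 0.3 N), for 0.3 s.
3. the green key is pressed down (value of joint batch_ring between 2.468 and 2.768 rad and value of joint confirm_key above 0.0045 m), for 0.05 s.
At the end, for the whole second after the job is handed in: The ring rests five clicks clockwise (2.618 rad, within 0.15) from where it started, the dial cap is up (top more than 138 mm above the unit's underside), the green key has been pressed down at least 4.5 mm after that and is up again (under 1.5 mm) (value of joint batch_ring between 2.468 and 2.768 rad and z of cap_top in the frame of unit above 0.138 m and value of joint confirm_key below 0.0015 m and velocity of joint batch_ring between -0.1 and 0.1 rad/s); the robot touches nothing.
It fails at once if the clutch is pressed with more than 20 N (contact force between dial_cap and clutch_plate above 20 N).
It fails at once if the green key is pressed while the ring is not five clicks on (not (value of joint batch_ring between 2.468 and 2.768 rad) and value of joint confirm_key above 0.003 m).
It fails at once if the red key is pressed (value of joint cancel_key above 0.003 m).
It fails at once if a bystander is moved by more than 30 mm (distance of any of sample_coupling, sample_elbow, tee_left, elbow_left, coupling_right, tee_right, tape_roll, screwdriver from where it was at the start of the episode above 0.03 m).
It also fails if it takes over 64 s, if anything falls off the work surface, if the arm or the gripper's body presses on something with over 40 N, if the wrist force passes 120 N, or if a joint passes its speed limit or range.

## Working session

There is one attempt and no reset: what is moved stays moved. The work goes in short steps, Python scripts to look and compute and a tool call to move; the robot and the scene stay as the last step left them, time stands still between calls to the robot, and variables do not carry over. Pictures are saved under pics/ and viewed, about 8 in all and at most 12, crops included, and the job is handed in when it is done.

Besides the shell and the picture viewer there is one more tool, called by a JSON object that holds its "name" and its "arguments", one argument or row to a line. move_arm: Moves the arm, as the interface text tells. Its arguments: {"type":"object","properties":{"series":{"type":"array"},"claw":{"type":"number"}},"required":["series"]}

```bash
mkdir -p pics; ls
python3 - <<'E'
from plant import r
import cv2,numpy as np
s=r.sense();print({k:np.round(v,3).tolist() for k,v in s.items()})
for n in("scene","side"):
    d=r.snapshot(n);cv2.imwrite(f"pics/{n}0.png",d["color"][:,:,::-1])
    print(n,np.round(d["camera_matrix"],1).tolist(),d["rvec"],d["tvec"])
E
```

```text
pics
{'time': 0.0, 'joint_pos': [-1.379, 0.3, 1.522, -0.0, 1.321, -0.067], 'joint_velocities': [-0.0, -0.001, -0.001, -0.0, -0.001, 0.001], 'effort': [-0.001, -54.35, -36.179, -0.0, 0.004, -0.0], 'tool_pos': [140.717, -531.444, 230.696], 'orientation': [-3.142, 0.001, -1.312], 'contact_force': [-0.252, -0.468, -0.461], 'torque': [0.007, -0.018, -0.035], 'gripper_width': 1.0}
scene [[397.4, 0.0, 275.7], [0.0, 397.4, 209.8], [0.0, 0.0, 1.0]] [ 2.08746525  0.99008406 -0.4345387 ] [-335.79016214 -181.58310503 1640.01117574]
side [[419.5, 0.0, 277.2], [0.0, 419.5, 209.2], [0.0, 0.0, 1.0]] [ 0.68461036 -2.63209383  1.127536  ] [444.60980999 257.36804331 916.06173951]
```

View pics/scene0.png

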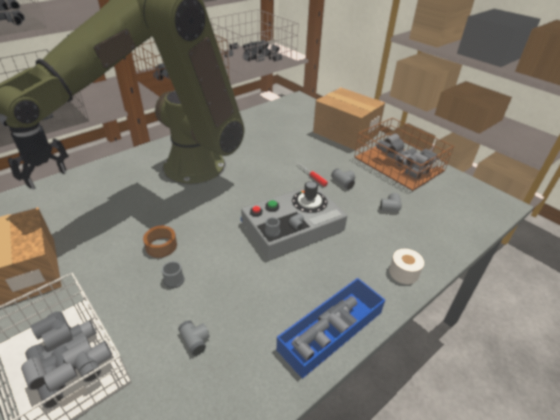

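View pics/side0.png

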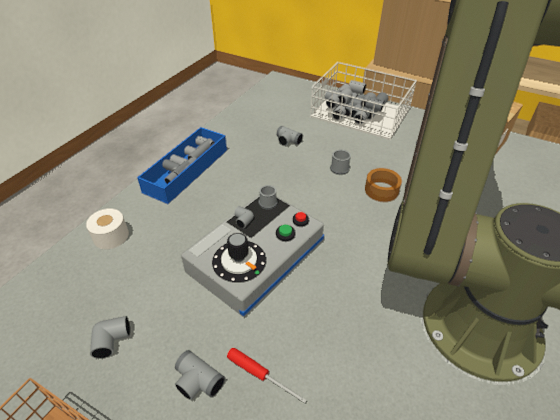

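Side view: cap top is about (237,240), green key (286,231) and red key (301,217). I'll zoom in on both views to get precise corners.

Run:
```python
import cv2
a=cv2.imread("pics/side0.png")[180:315,175:335]
a=cv2.resize(a,None,fx=5,fy=5,interpolation=cv2.INTER_CUBIC)[:600]
cv2.imwrite("pics/a.png",cv2.resize(cv2.imread("pics/side0.png")[190:310,175:335],(800,600),interpolation=cv2.INTER_CUBIC))
cv2.imwrite("pics/b.png",cv2.resize(cv2.imread("pics/scene0.png")[170:260,235:355],(800,600),interpolation=cv2.INTER_CUBIC))
```

```text
(no output)
```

View pics/a.png

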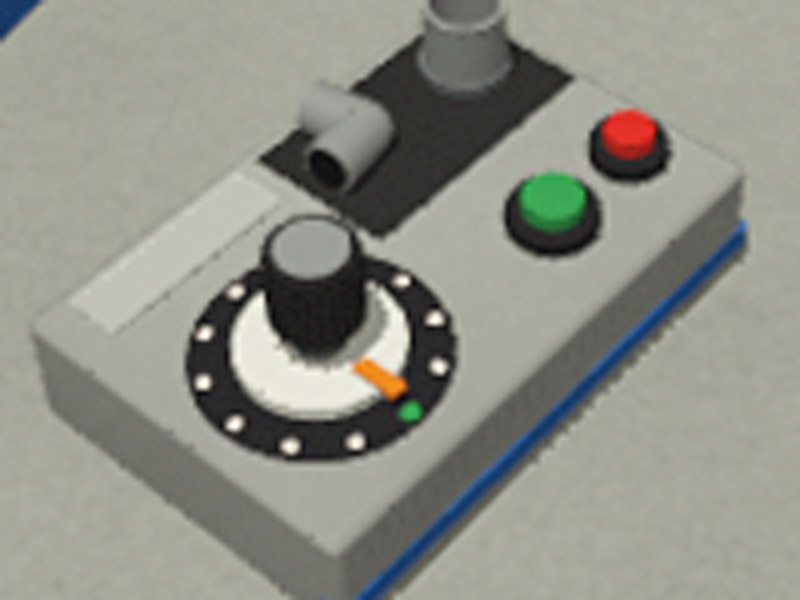

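View pics/b.png

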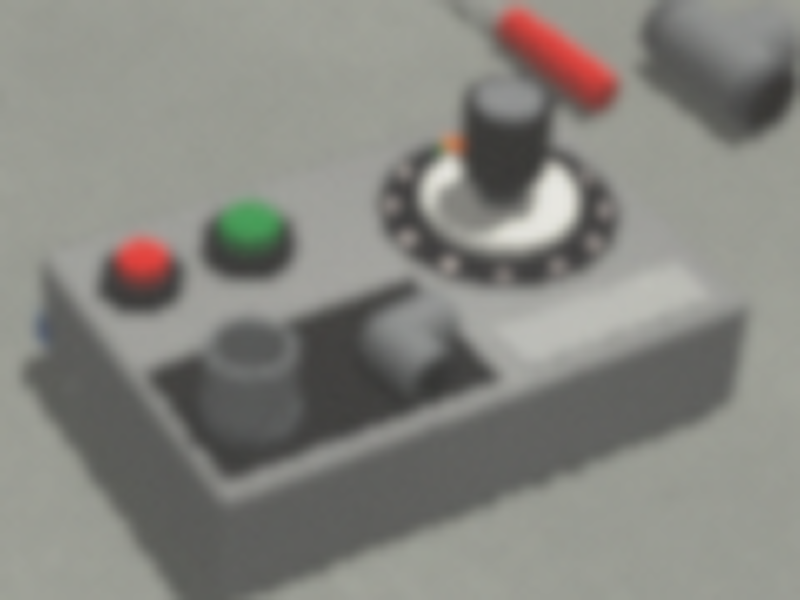

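Side crop: cap top (313,248), green key top (554,196), unit top corners (340,555), (35,332) and (743,178). Scene crop: cap top (510,100), corners (748,308), (222,497) and (45,262). Next is a fit of the unit's pose.

Run:
```python
from plant import r
import cv2,numpy as np
from scipy.optimize import least_squares
A=lambda p:(175+(p[0]+.5)/5-.5,190+(p[1]+.5)/5-.5)
B=lambda p:(235+(p[0]+.5)/6.667-.5,170+(p[1]+.5)/6.667-.5)
cap=(-20,75,141)
obs={"side":[((-100,150,70),A((340,555))),((100,150,70),A((35,332))),((-100,-150,70),A((743,178))),(cap,A((313,248))),("g",A((554,196)))],
"scene":[((100,150,70),B((748,308))),((100,-150,70),B((222,497))),((-100,-150,70),B((45,262))),(cap,B((510,100))),("g",B((249,222)))]}
cams={n:r.snapshot(n) for n in obs}
def W(p,q):
    q=np.array((-50,-55,p[3]) if isinstance(q,str) else q,float);c,s=np.cos(p[2]),np.sin(p[2])
    return np.array([p[0]+c*q[0]-s*q[1],p[1]+s*q[0]+c*q[1],q[2]])
def res(p):
    o=[]
    for n,l in obs.items():
        d=cams[n];P=np.array([W(p,q) for q,_ in l])
        uv=cv2.projectPoints(P,d["rvec"],d["tvec"],d["camera_matrix"],None)[0][:,0]
        o.append(uv-[x for _,x in l])
    return np.vstack(o).ravel()
best=min((least_squares(res,[550,100,y,90],x_scale=[100,100,1,10],loss="soft_l1") for y in np.arange(-3,3,.7)),key=lambda f:f.cost)
print(best.cost,best.x,res(best.x).reshape(-1,2).round(2).tolist());p=best.x
print("cap",W(p,cap),"green",W(p,"g"),"red",W(p,(-50,-115,90)),"coupling reach",np.hypot(*W(p,cap)[:2]))
# triangulate cap and key
for i in (3,4):
    f=least_squares(lambda X:np.concatenate([cv2.projectPoints(X[None],d["rvec"],d["tvec"],d["camera_matrix"],None)[0].ravel()-obs[n][i][1] for n,d in cams.items()]),[550,100,100.])
    print(f.x,f.cost)
```

```text
7.9446611661432405 [ 5.31620783e+02  6.99961736e+01 -1.86122794e-01  9.20699811e+01] [[-0.14, 0.81], [-2.06, -1.48], [1.68, -2.11], [0.23, 0.92], [0.12, 0.03], [1.3, -0.6], [0.24, 1.48], [-1.51, -0.94], [-0.19, 0.37], [0.04, -0.03]]
cap [525.84495512 147.40185696 141.        ] green [472.30657539  25.19857593  92.06998114] red [461.20357223 -33.76516989  90.        ] coupling reach 546.1137466348721
[526.60507754 147.04439404 143.17598163] 0.002463198603135149
[472.54239968  25.12908683  92.03427873] 0.0037454298220182002
```

The fit is consistent: cap at (526,147,141–143), green key top at (472.5,25,92), reach 546 mm. The corner residuals come from the rounded edges. Now move above the dial.

{"name": "move_arm", "arguments": {
  "series": [
    {"slide":[-27.87,-27.31,0],"spin":0},
    {"slide":[-27.87,-27.31,0],"spin":0},
    {"slide":[-27.87,-27.31,0],"spin":0},
    {"slide":[-27.87,-27.31,0],"spin":0},
    {"slide":[-27.87,-27.31,0],"spin":0},
    {"slide":[-27.87,-27.31,0],"spin":0},
    {"slide":[-27.87,-27.31,0],"spin":0},
    {"slide":[-27.87,-27.31,0],"spin":0},
    {"slide":[-27.87,-27.31,0],"spin":0},
    {"slide":[-27.87,-27.31,0],"spin":0},
    {"slide":[-27.87,-27.31,0],"spin":0},
    {"slide":[-27.87,-27.31,0],"spin":0},
    {"slide":[-27.87,-27.31,0],"spin":0},
    {"slide":[-27.87,-27.31,0],"spin":0},
    {"slide":[-27.87,-27.31,0],"spin":0},
    {"slide":[-27.87,-27.31,0],"spin":0},
    {"slide":[-27.87,-27.31,0],"spin":0},
    {"slide":[-27.87,-27.31,0],"spin":0},
    {"slide":[-27.87,-27.31,0],"spin":0},
    {"slide":[-27.87,-27.31,0],"spin":0}
  ]
}}

```text
time: 1.87
tool_pos: [526.6, 149.0, 231.1]
orientation: [3.141, -0.0, -1.312]
contact_force: [0.4, -1.1, 0.4]
gripper_width: 0.994
```

{"name": "move_arm", "arguments": {
  "series": [
    {"slide":[0,0,0],"spin":-0.124},
    {"slide":[0,0,0],"spin":-0.124},
    {"slide":[0,0,0],"spin":-0.124},
    {"slide":[0,0,0],"spin":-0.124},
    {"slide":[0,0,0],"spin":-0.124},
    {"slide":[0,0,0],"spin":-0.124},
    {"slide":[0,0,0],"spin":-0.124},
    {"slide":[0,0,0],"spin":-0.124},
    {"slide":[0,0,0],"spin":-0.124},
    {"slide":[0,0,0],"spin":-0.124},
    {"slide":[0,0,0],"spin":-0.124},
    {"slide":[0,0,0],"spin":-0.124},
    {"slide":[0,0,0],"spin":-0.124},
    {"slide":[0,0,0],"spin":-0.124},
    {"slide":[0,0,0],"spin":-0.124},
    {"slide":[0,0,0],"spin":-0.124},
    {"slide":[0,0,0],"spin":-0.124},
    {"slide":[0,0,0],"spin":-0.124},
    {"slide":[0,0,0],"spin":-0.124},
    {"slide":[0,0,0],"spin":-0.124}
  ]
}}

```text
time: 3.53
tool_pos: [526.0, 146.9, 231.1]
orientation: [-3.141, 0.0, 1.174]
contact_force: [-0.1, -0.0, 0.6]
gripper_width: 1.001
```

Run:
```python
from plant import r
import cv2,numpy as np
s=r.sense();print({k:np.round(v,3).tolist() for k,v in s.items() if k in("time","joint_pos","tool_pos","orientation","contact_force")})
d=r.snapshot("wrist");cv2.imwrite("pics/w1.png",d["color"][:,:,::-1])
K=d["camera_matrix"];R=cv2.Rodrigues(d["rvec"])[0]
print(K.round(1).tolist(),(-R.T@d["tvec"]).round(1))
for n,P in dict(cap=(526.1,147.2,141),green=(472.4,25.2,92)).items():
    c=R@np.array(P)+d["tvec"];th=np.arctan2(np.hypot(c[0],c[1]),c[2]);u=c[:2]/np.hypot(c[0],c[1])*th*K[0,0]+K[:2,2];print(n,u.round(1))
```

```text
{'time': 3.533, 'joint_pos': [0.205, 0.292, 1.532, -0.0, 1.318, -0.969], 'tool_pos': [526.03, 146.935, 231.09], 'orientation': [-3.141, 0.0, 1.174], 'contact_force': [-0.101, -0.002, 0.594]}
[[325.2, 0.0, 279.5], [0.0, 325.2, 211.3], [0.0, 0.0, 1.0]] [455.5 177.1 373.4]
cap [279.  216.1]
green [139.4 197.5]
```

View pics/w1.png

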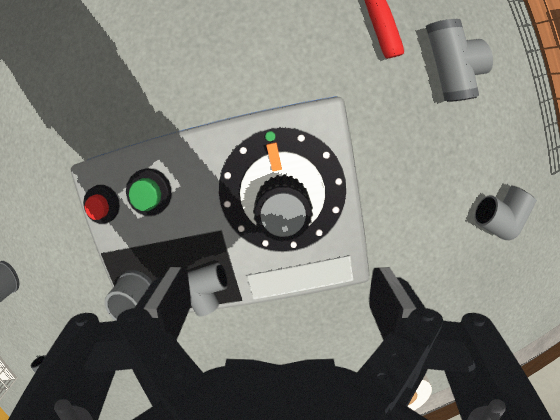

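Wrist view: cap top at (283,214) against a predicted (279,216), and green key at (145,195) against (139,197.5). That is a common bias of about 2–3 mm between cameras, so I split the difference with +1.6 mm along tool x. The pointer is at the green dot and the fingers are clear of the elbow. Descending.

{"name": "move_arm", "arguments": {
  "series": [
    {"slide":[1.6,0,12],"spin":0},
    {"slide":[0,0,15],"spin":0},
    {"slide":[0,0,15],"spin":0},
    {"slide":[0,0,15],"spin":0},
    {"slide":[0,0,15],"spin":0},
    {"slide":[0,0,15],"spin":0},
    {"slide":[0,0,15],"spin":0},
    {"slide":[0,0,12],"spin":0},
    {"slide":[0,0,10],"spin":0},
    {"slide":[0,0,6],"spin":0},
    {"slide":[0,0,3],"spin":0},
    {"slide":[0,0,0],"spin":0},
    {"slide":[0,0,0],"spin":0},
    {"slide":[0,0,0],"spin":0}
  ],
  "claw": 0.6
}}

```text
time: 4.75
tool_pos: [527.1, 148.5, 99.0]
orientation: [3.141, -0.001, 1.168]
contact_force: [0.2, -0.5, 0.7]
gripper_width: 0.8
```

{"name": "move_arm", "arguments": {
  "series": [
    {"slide":[0,0,0],"spin":0},
    {"slide":[0,0,0],"spin":0},
    {"slide":[0,0,0],"spin":0},
    {"slide":[0,0,0],"spin":0},
    {"slide":[0,0,0],"spin":0},
    {"slide":[0,0,0],"spin":0},
    {"slide":[0,0,0],"spin":0},
    {"slide":[0,0,0],"spin":0},
    {"slide":[0,0,0],"spin":0},
    {"slide":[0,0,0],"spin":0}
  ],
  "claw": -1
}}

```text
time: 5.58
tool_pos: [527.0, 148.7, 98.5]
orientation: [3.141, -0.001, 1.168]
contact_force: [2.3, 5.4, 0.3]
gripper_width: 0.501
```

Gripped. The lateral force is about 6 N along +x of the tool, so the cap lies slightly further that way. Centre on it, then feel downwards.

{"name": "move_arm", "arguments": {
  "series": [
    {"slide":[0.5,0,0],"spin":0},
    {"slide":[0,0,0],"spin":0},
    {"slide":[0,0,0],"spin":0},
    {"slide":[0,0,0],"spin":0}
  ]
}}

```text
time: 5.92
tool_pos: [527.0, 148.8, 98.3]
orientation: [3.141, -0.0, 1.168]
contact_force: [1.6, 2.2, 1.0]
gripper_width: 0.499
```

{"name": "move_arm", "arguments": {
  "series": [
    {"slide":[0,0,0.5],"spin":0},
    {"slide":[0,0,0.5],"spin":0},
    {"slide":[0,0,0],"spin":0},
    {"slide":[0,0,0],"spin":0},
    {"slide":[0,0,0],"spin":0}
  ]
}}

```text
time: 6.33
tool_pos: [527.0, 148.8, 97.3]
orientation: [3.141, 0.0, 1.168]
contact_force: [3.4, 1.0, 1.2]
gripper_width: 0.504
```

{"name": "move_arm", "arguments": {
  "series": [
    {"slide":[0,0,0.4],"spin":0},
    {"slide":[0,0,0.3],"spin":0},
    {"slide":[0,0,0],"spin":0},
    {"slide":[0,0,0],"spin":0},
    {"slide":[0,0,0],"spin":0}
  ]
}}

```text
time: 6.75
tool_pos: [527.0, 148.8, 96.6]
orientation: [3.141, 0.0, 1.168]
contact_force: [3.4, 0.4, 2.4]
gripper_width: 0.497
```

Run:
```python
from plant import r
import cv2
s=r.sense();print(s["tool_pos"],s["contact_force"],s["effort"])
cv2.imwrite("pics/s2.png",cv2.resize(r.snapshot("side")["color"][190:280,195:315,::-1],(800,600),interpolation=cv2.INTER_CUBIC))
```

```text
[526.9745113  148.84830208  96.59843968] [3.36912666 0.40760801 2.35183316] [ 1.89683237e-01 -5.61418211e+01 -2.90617043e+01  1.26342690e-01
  6.52514845e-01 -2.71080069e-03]
```

View pics/s2.png

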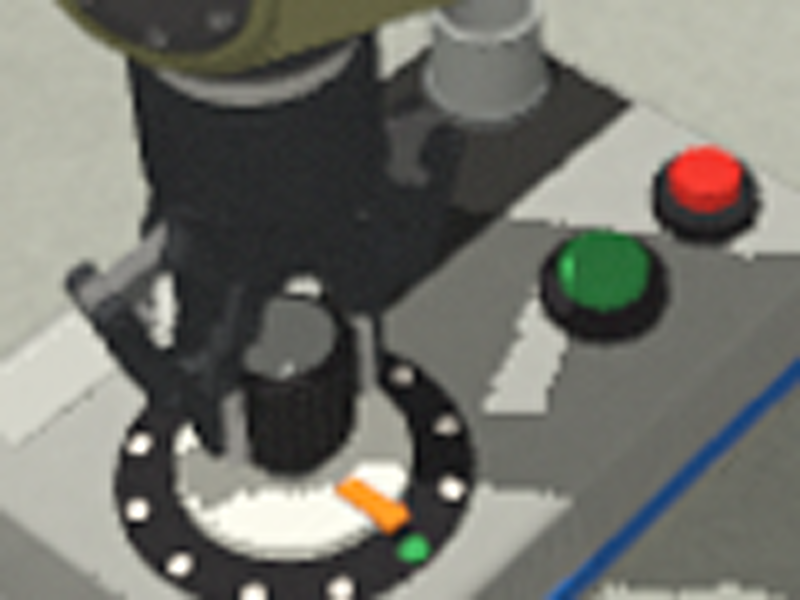

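The side view shows the cap held squarely between the pads, with the pointer still at the green dot. Force is 2.4 N, so only the light spring so far. Keep feeling down in 0.7 mm steps.

{"name": "move_arm", "arguments": {
  "series": [
    {"slide":[0,0,0.4],"spin":0},
    {"slide":[0,0,0.3],"spin":0},
    {"slide":[0,0,0],"spin":0},
    {"slide":[0,0,0],"spin":0}
  ]
}}

```text
time: 7.13
tool_pos: [527.0, 148.8, 95.9]
orientation: [3.142, 0.0, 1.168]
contact_force: [3.0, 0.4, 1.8]
gripper_width: 0.499
```

{"name": "move_arm", "arguments": {
  "series": [
    {"slide":[0,0,0.4],"spin":0},
    {"slide":[0,0,0.3],"spin":0},
    {"slide":[0,0,0],"spin":0},
    {"slide":[0,0,0],"spin":0}
  ]
}}

```text
time: 7.47
tool_pos: [527.0, 148.8, 95.5]
orientation: [3.141, -0.0, 1.168]
contact_force: [1.8, -0.2, 4.8]
gripper_width: 0.501
```

{"name": "move_arm", "arguments": {
  "series": [
    {"slide":[0,0,0.3],"spin":0},
    {"slide":[0,0,0],"spin":0},
    {"slide":[0,0,0],"spin":0},
    {"slide":[0,0,0],"spin":0}
  ]
}}

```text
time: 7.8
tool_pos: [527.0, 148.8, 95.3]
orientation: [3.141, -0.0, 1.168]
contact_force: [0.7, -0.6, 6.9]
gripper_width: 0.501
```

The clutch has been met: force now rises about 7 N per mm commanded, through the arm's compliance. The spring is about 2 N, so aim for a total near 15 N.

{"name": "move_arm", "arguments": {
  "series": [
    {"slide":[0,0,0.3],"spin":0},
    {"slide":[0,0,0.3],"spin":0},
    {"slide":[0,0,0],"spin":0},
    {"slide":[0,0,0],"spin":0},
    {"slide":[0,0,0],"spin":0}
  ]
}}

```text
time: 8.22
tool_pos: [527.1, 148.9, 95.0]
orientation: [3.141, -0.0, 1.168]
contact_force: [-0.6, -0.9, 10.9]
gripper_width: 0.501
```

{"name": "move_arm", "arguments": {
  "series": [
    {"slide":[0,0,0.2],"spin":0},
    {"slide":[0,0,0.2],"spin":0},
    {"slide":[0,0,0],"spin":0},
    {"slide":[0,0,0],"spin":0},
    {"slide":[0,0,0],"spin":0}
  ]
}}

```text
time: 8.63
tool_pos: [527.1, 148.8, 94.7]
orientation: [3.141, -0.0, 1.168]
contact_force: [-2.0, -2.6, 11.9]
gripper_width: 0.507
```

{"name": "move_arm", "arguments": {
  "series": [
    {"slide":[0,0,0.2],"spin":0},
    {"slide":[0,0,0],"spin":0},
    {"slide":[0,0,0],"spin":0},
    {"slide":[0,0,0],"spin":0}
  ]
}}

```text
time: 8.97
tool_pos: [527.1, 148.8, 94.6]
orientation: [3.141, -0.0, 1.168]
contact_force: [-1.7, -1.2, 14.6]
gripper_width: 0.504
```

{"name": "move_arm", "arguments": {
  "series": [
    {"slide":[0,0,0],"spin":0.05},
    {"slide":[0,0,0],"spin":0.05},
    {"slide":[0,0,0],"spin":0.05},
    {"slide":[0,0,0],"spin":0.05},
    {"slide":[0,0,0],"spin":0.05},
    {"slide":[0,0,0],"spin":0.05},
    {"slide":[0,0,0],"spin":0.05},
    {"slide":[0,0,0],"spin":0.05},
    {"slide":[0,0,0],"spin":0.05},
    {"slide":[0,0,0],"spin":0.05},
    {"slide":[0,0,0],"spin":0.0236},
    {"slide":[0,0,0],"spin":0},
    {"slide":[0,0,0],"spin":0}
  ]
}}

```text
time: 10.05
tool_pos: [526.7, 148.5, 94.5]
orientation: [3.141, 0.001, 0.644]
contact_force: [-4.5, -3.9, 15.1]
gripper_width: 0.501
```

Run:
```python
from plant import r
import cv2
s=r.sense();print(s["tool_pos"],s["contact_force"],s["torque"],s["joint_pos"])
cv2.imwrite("pics/s3.png",cv2.resize(r.snapshot("side")["color"][220:292,200:296,::-1],(800,600),interpolation=cv2.INTER_CUBIC))
```

```text
[526.68564183 148.54297479  94.48700564] [-4.52348758 -3.9005333  15.12312848] [-0.88167238  0.95981341 -0.00619592] [ 2.08166479e-01  4.46022809e-01  1.66327878e+00 -5.32840644e-04
  1.03298580e+00 -4.35772351e-01]
```

View pics/s3.png

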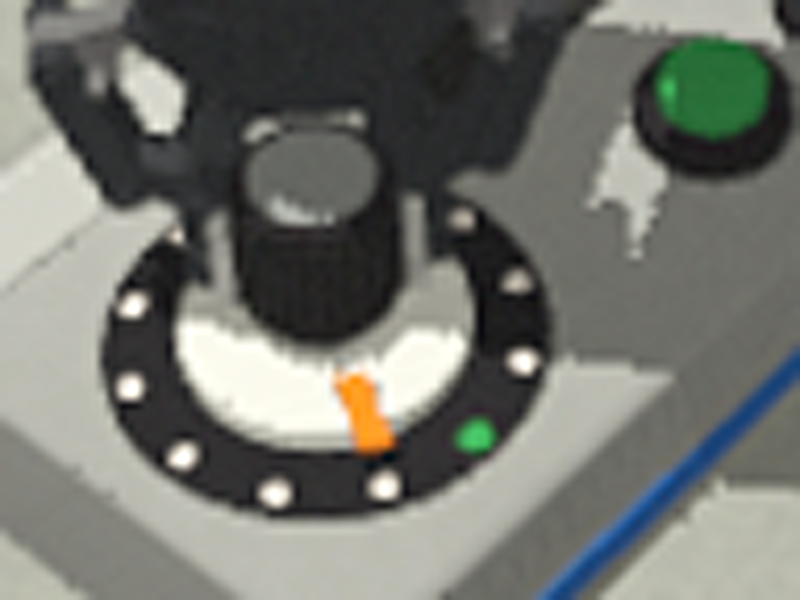

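The side view shows the pointer tab exactly one click on, at the next dot clockwise (383,487). Force is 15 N. Trim the lateral load and go on.

{"name": "move_arm", "arguments": {
  "series": [
    {"slide":[-0.5,0,0],"spin":0.06},
    {"slide":[0,0,0],"spin":0.06},
    {"slide":[0,0,0],"spin":0.06},
    {"slide":[0,0,0],"spin":0.06},
    {"slide":[0,0,0],"spin":0.06},
    {"slide":[0,0,0],"spin":0.06},
    {"slide":[0,0,0],"spin":0.06},
    {"slide":[0,0,0],"spin":0.06},
    {"slide":[0,0,0],"spin":0.0436},
    {"slide":[0,0,0],"spin":0},
    {"slide":[0,0,0],"spin":0}
  ]
}}

```text
time: 11.02
tool_pos: [526.1, 148.4, 94.4]
orientation: [3.141, 0.001, 0.12]
contact_force: [-5.5, -2.6, 14.9]
gripper_width: 0.503
```

{"name": "move_arm", "arguments": {
  "series": [
    {"slide":[-0.5,0,0],"spin":0.06},
    {"slide":[0,0,0],"spin":0.06},
    {"slide":[0,0,0],"spin":0.06},
    {"slide":[0,0,0],"spin":0.06},
    {"slide":[0,0,0],"spin":0.06},
    {"slide":[0,0,0],"spin":0.06},
    {"slide":[0,0,0],"spin":0.06},
    {"slide":[0,0,0],"spin":0.06},
    {"slide":[0,0,0],"spin":0.0436},
    {"slide":[0,0,0],"spin":0},
    {"slide":[0,0,0],"spin":0}
  ]
}}

```text
time: 11.93
tool_pos: [525.6, 148.6, 94.5]
orientation: [3.141, 0.001, -0.403]
contact_force: [-5.8, -0.9, 15.4]
gripper_width: 0.503
```

{"name": "move_arm", "arguments": {
  "series": [
    {"slide":[-0.4,0,0],"spin":0.06},
    {"slide":[0,0,0],"spin":0.06},
    {"slide":[0,0,0],"spin":0.06},
    {"slide":[0,0,0],"spin":0.06},
    {"slide":[0,0,0],"spin":0.06},
    {"slide":[0,0,0],"spin":0.06},
    {"slide":[0,0,0],"spin":0.06},
    {"slide":[0,0,0],"spin":0.06},
    {"slide":[0,0,0],"spin":0.0436},
    {"slide":[0,0,0],"spin":0},
    {"slide":[0,0,0],"spin":0}
  ]
}}

```text
time: 12.85
tool_pos: [525.2, 149.0, 94.5]
orientation: [3.141, 0.001, -0.927]
contact_force: [-5.4, 1.1, 15.1]
gripper_width: 0.501
```

{"name": "move_arm", "arguments": {
  "series": [
    {"slide":[0,0,0],"spin":0.06},
    {"slide":[0,0,0],"spin":0.06},
    {"slide":[0,0,0],"spin":0.06},
    {"slide":[0,0,0],"spin":0.06},
    {"slide":[0,0,0],"spin":0.06},
    {"slide":[0,0,0],"spin":0.06},
    {"slide":[0,0,0],"spin":0.06},
    {"slide":[0,0,0],"spin":0.06},
    {"slide":[0,0,0],"spin":0.0436},
    {"slide":[0,0,0],"spin":0},
    {"slide":[0,0,0],"spin":0}
  ]
}}

```text
time: 13.77
tool_pos: [525.2, 149.5, 94.5]
orientation: [3.141, 0.001, -1.45]
contact_force: [-6.5, 5.1, 14.3]
gripper_width: 0.503
```

Run:
```python
from plant import r
import cv2
s=r.sense();print(s["tool_pos"],s["contact_force"],s["torque"],s["joint_pos"])
cv2.imwrite("pics/s4.png",cv2.resize(r.snapshot("side")["color"][220:292,200:296,::-1],(800,600),interpolation=cv2.INTER_CUBIC))
```

```text
[525.19813439 149.48371468  94.51854671] [-6.53432906  5.05498963 14.32115581] [ 0.97701286  1.21684131 -0.01857358] [0.20955507 0.44352168 1.666951   0.00171066 1.03157525 1.65888885]
```

View pics/s4.png

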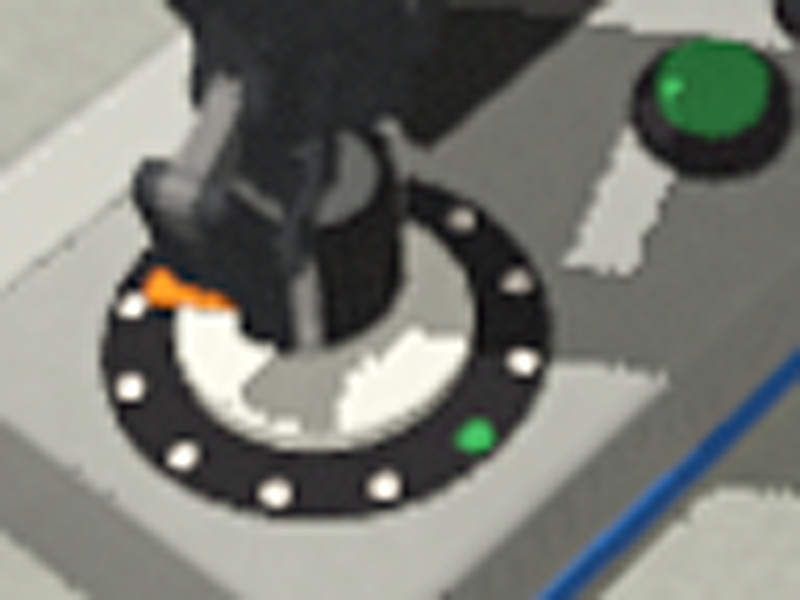

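Counting clockwise from green, the pointer tab (160,290) stands at the fifth dot (132,304). Raise the 4.6 mm and open.

{"name": "move_arm", "arguments": {
  "series": [
    {"slide":[0,0,-1],"spin":0},
    {"slide":[0,0,-1],"spin":0},
    {"slide":[0,0,-1],"spin":0},
    {"slide":[0,0,-1],"spin":0},
    {"slide":[0,0,-0.6],"spin":0},
    {"slide":[0,0,0],"spin":0},
    {"slide":[0,0,0],"spin":0}
  ]
}}

```text
time: 14.4
tool_pos: [525.0, 149.4, 98.0]
orientation: [3.14, 0.001, -1.45]
contact_force: [-1.1, 5.3, 1.7]
gripper_width: 0.504
```

{"name": "move_arm", "arguments": {
  "series": [
    {"slide":[0,0,0],"spin":0},
    {"slide":[0,0,0],"spin":0},
    {"slide":[0,0,0],"spin":0},
    {"slide":[0,0,0],"spin":0},
    {"slide":[0,0,0],"spin":0},
    {"slide":[0,0,0],"spin":0},
    {"slide":[0,0,0],"spin":0},
    {"slide":[0,0,0],"spin":0},
    {"slide":[0,0,0],"spin":0},
    {"slide":[0,0,0],"spin":0}
  ],
  "claw": 0.6
}}

```text
time: 15.23
tool_pos: [525.7, 148.7, 98.3]
orientation: [-3.142, 0.0, -1.45]
contact_force: [0.1, -0.1, 0.1]
gripper_width: 0.8
```

{"name": "move_arm", "arguments": {
  "series": [
    {"slide":[0,0,-5],"spin":0},
    {"slide":[0,0,-10],"spin":0},
    {"slide":[0,0,-15],"spin":0},
    {"slide":[0,0,-15],"spin":0},
    {"slide":[0,0,-15],"spin":0},
    {"slide":[0,0,-15],"spin":0},
    {"slide":[0,0,-10],"spin":0},
    {"slide":[0,0,0],"spin":0},
    {"slide":[0,0,0],"spin":0},
    {"slide":[0,0,0],"spin":0}
  ],
  "claw": -1
}}

```text
time: 16.07
tool_pos: [525.4, 148.6, 182.7]
orientation: [3.141, -0.0, -1.45]
contact_force: [0.2, 0.7, 0.6]
gripper_width: -0.002
```

Released. The gripping force pattern put the dial axis at y of about 148.8, 1.4 mm beyond the fit, so the key is at about (472.6,26.6). Move above it and check the pointer and alignment.

{"name": "move_arm", "arguments": {
  "series": [
    {"slide":[22.94,13.42,0],"spin":0},
    {"slide":[22.94,13.42,0],"spin":0},
    {"slide":[22.94,13.42,0],"spin":0},
    {"slide":[22.94,13.42,0],"spin":0},
    {"slide":[22.94,13.42,0],"spin":0},
    {"slide":[0,0,30],"spin":0},
    {"slide":[0,0,30],"spin":0},
    {"slide":[0,0,12],"spin":0},
    {"slide":[0,0,0],"spin":0},
    {"slide":[0,0,0],"spin":0},
    {"slide":[0,0,0],"spin":0}
  ]
}}

```text
time: 16.98
tool_pos: [473.3, 26.8, 112.1]
orientation: [-3.141, -0.0, -1.45]
contact_force: [0.2, 0.3, 1.1]
gripper_width: -0.004
```

Run:
```python
from plant import r
import cv2
s=r.sense();print(s["tool_pos"],s["contact_force"],s["orientation"])
cv2.imwrite("pics/s5.png",cv2.resize(r.snapshot("side")["color"][205:295,200:320,::-1],(800,600),interpolation=cv2.INTER_CUBIC))
```

```text
[473.30625293  26.7816626  112.07597517] [0.21926449 0.29511179 1.0850056 ] [-3.14065094e+00 -1.27182142e-04 -1.44989352e+00]
```

View pics/s5.png

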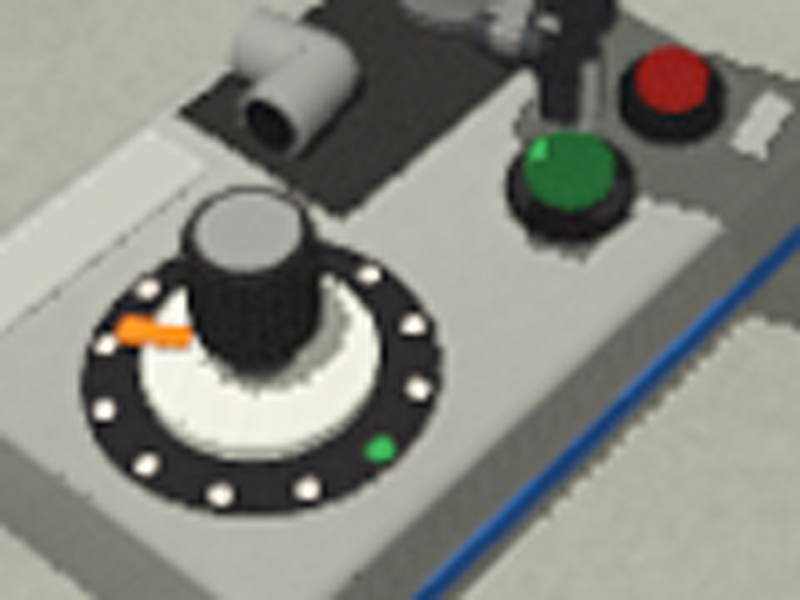

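The cap is up and the pointer (130,328) rests at the fifth dot (105,343). The shut fingers hang over the green key, well clear of the red one. Press down, feeling for the end stop.

{"name": "move_arm", "arguments": {
  "series": [
    {"slide":[0,0,8],"spin":0},
    {"slide":[0,0,8],"spin":0},
    {"slide":[0,0,2],"spin":0},
    {"slide":[0,0,2],"spin":0},
    {"slide":[0,0,2],"spin":0},
    {"slide":[0,0,2],"spin":0},
    {"slide":[0,0,0],"spin":0},
    {"slide":[0,0,0],"spin":0}
  ]
}}

```text
time: 17.7
tool_pos: [472.9, 26.8, 87.4]
orientation: [3.142, 0.0, -1.45]
contact_force: [-3.7, 0.1, 3.9]
gripper_width: 0.002
```

{"name": "move_arm", "arguments": {
  "series": [
    {"slide":[0,0,0.7],"spin":0},
    {"slide":[0,0,0.7],"spin":0},
    {"slide":[0,0,0],"spin":0},
    {"slide":[0,0,0],"spin":0},
    {"slide":[0,0,0],"spin":0}
  ]
}}

```text
time: 18.12
tool_pos: [472.9, 26.7, 86.0]
orientation: [-3.141, 0.0, -1.45]
contact_force: [-3.0, 1.1, 5.6]
gripper_width: 0.001
```

{"name": "move_arm", "arguments": {
  "series": [
    {"slide":[0,0,0.7],"spin":0},
    {"slide":[0,0,0.7],"spin":0},
    {"slide":[0,0,0],"spin":0},
    {"slide":[0,0,0],"spin":0},
    {"slide":[0,0,0],"spin":0}
  ]
}}

```text
time: 18.53
tool_pos: [473.1, 26.7, 85.7]
orientation: [-3.141, -0.0, -1.45]
contact_force: [-11.4, 0.9, 22.7]
gripper_width: -0.004
```

A hard stop at z = 85.7, 6 mm below the key top, after the spring reached about 5 N: the key is fully down. Retract.

{"name": "move_arm", "arguments": {
  "series": [
    {"slide":[0,0,-2],"spin":0},
    {"slide":[0,0,-5],"spin":0},
    {"slide":[0,0,-10],"spin":0},
    {"slide":[0,0,-20],"spin":0},
    {"slide":[0,0,-30],"spin":0},
    {"slide":[0,0,-30],"spin":0},
    {"slide":[0,0,-20],"spin":0},
    {"slide":[0,0,0],"spin":0},
    {"slide":[0,0,0],"spin":0},
    {"slide":[0,0,0],"spin":0},
    {"slide":[0,0,0],"spin":0}
  ]
}}

```text
time: 19.45
tool_pos: [472.4, 26.7, 200.5]
orientation: [3.14, 0.0, -1.45]
contact_force: [0.2, -0.4, -0.1]
gripper_width: -0.001
```

Run:
```python
from plant import r
import cv2
s=r.sense();print(s["tool_pos"],s["contact_force"],s["time"])
cv2.imwrite("pics/s6.png",cv2.resize(r.snapshot("side")["color"][205:295,200:320,::-1],(800,600),interpolation=cv2.INTER_CUBIC))
```

```text
[472.43035765  26.72656081 200.46222457] [ 0.22824735 -0.42713993 -0.06249529] 19.45
```

View pics/s6.png

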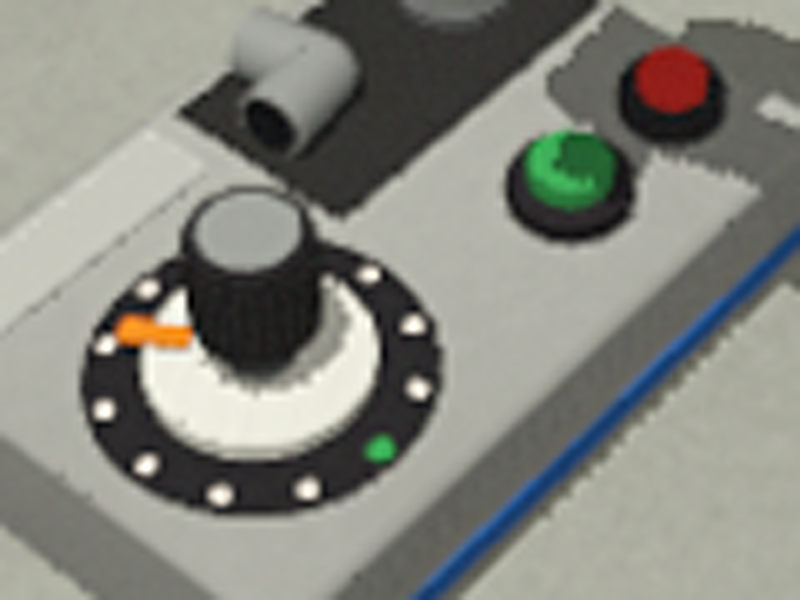

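The pointer is still at the fifth dot, the cap is up, the green key (570,168) is back up, the red key is untouched, and the arm is clear. Handing in.

```bash
python3 -c "
from plant import r
print(r.close_job())"
```

```text
the job is handed in; nothing more can be done
None
```

I set the dial five clicks clockwise, confirmed it with the green key, and handed the job in at about 19.5 s of the 64 s. The hand-in gives no verdict.

- **Dial:** I gripped the cap and felt the clutch engage about 3 mm down. I held about 15 N in total on the cap, roughly 12–13 N of it on the clutch, and turned five clicks. I then raised the cap and let go.
- **Green key:** I pressed it to a hard stop about 6 mm down, with a brief peak of about 23 N against the stop, then backed off.
- **Last checks:** The last side picture shows the pointer at the fifth dot, the cap and green key up, and the red key and nearby elbow where they were. Wrist force reads about zero. I did not check the fittings out on the bench again, but the arm never went near them.
- **Disagreements:** The wrist camera and the two fixed cameras differed by about 2–3 mm. I took a middle value and corrected it by feel from the side forces, which stayed under about 9 N while turning.

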